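Empty the bench scrap skip into the scrap tray over its wheels

TASK

The blue scrap skip is full of tested specimens: carry it without spilling onto the grey tip stand so that both wheels drop into the wheel cups, nose towards the scrap tray, and let go of it there. Then lift it by its rear handle so that it tips well forward over its wheels, the wheels staying in the cups, until all three specimens have slid into the tray; lower it gently, without dropping it, back onto its legs and let go. Leave the caliper and the marker alone.

Things in the scene. Friction and masses are not known exactly. Their poses are not given: they have to be found in the camera images.
- scrap_skip: small blue sheet-steel barrow, loose, 0.4 to 0.6 kg plus 0.25 kg load; 242 long, 146 wide, 149 high. Origin: ground plane under the middle of the axle; x to the open nose (lip ends at x +47), y left, z up. Tub: x -130 to +47, 97 wide, floor z 38, rear and side walls to z 91. Wire legs at x -100 to -122, y +-36 stand level with the wheels.
- skip_axle (a point): middle of the skip's axle, at skip x 0, z 22: the skip tips about it, nose down. Two free-turning black rubber wheels, radius 22, 14 wide, at skip y +-66. Axes as scrap_skip.
- carry_grip (a point): middle of the black rubber sleeve on the steel hoop across the tub, at skip x -62, z 140, about above the centre of mass. Sleeve: 14 thick along skip x, 56 long along skip y, 18 high, flat sides. Pinch it from above, fingers closing along skip x. Axes as scrap_skip.
- tip_grip (a point): middle of the rear handle's round black rubber sleeve, diameter 12, 56 long along skip y, at skip x -190, z 106: 60 behind the tub's rear rim, 208 from the axle. Pinch it from above, fingers closing along skip x; it can turn between the finger pads while the skip tips on an arc about the axle. Axes as scrap_skip.
- tip_stand: fixed grey steel deck with a bare steel scrap tray in front of it. Origin: worktop level (z 0), midway between the two wheel cups; x is the tipping direction, from deck to tray; y left, z up. Deck: x -150 to +24, 180 wide, top z 80, black mat where the legs stand. When placed, the skip has the stand's yaw and its origin is at stand x 0, y 0, z 80.
- dock (a point): where the axle's middle is when the wheels stand in the cups: stand x 0, y 0, z 102; axes as tip_stand. Each cup, at stand y +-66, lies between a front stop at x +21 (14 high), a rear kerb at x -19 (8 high) and an outer cheek at y +-85 (14 high): about 2 play fore and aft, 12 sideways. Tipped past 1.3 rad the tub floor meets the deck's edge.
- tray_mid (a point): middle of the scrap tray's floor, at stand x 120, z 3. The tray reaches from stand x +24 to +215, y +-87; walls 60 high; the near wall is the 80 high deck, below whose edge a bent chute plate runs from z 46 down to the tray floor at x +95. Axes as tip_stand.
- coupon_2: flat dog-bone tensile specimen, steel, 120 long, 18 wide, 9 thick, 54 g, loose in the skip at the start, long axis (its y) about along the skip. Origin: middle of its underside.
- round_bar_0: hexagonal steel specimen with a turned-down waist, 85 long, 17 across, 110 g, loose in the skip at the start, long axis (its y) about along the skip. Origin: middle of its underside.
- round_bar_1: hexagonal brass specimen with a turned-down waist, 80 long, 15 across, 90 g, loose in the skip at the start, long axis (its y) about along the skip. Origin: middle of its underside.
- caliper: steel vernier caliper lying on the worktop, 72x226x11; a bystander. Origin: middle of its underside.
- marker_blue: white marker with a blue cap lying on the worktop, 17x132x17; a bystander. Origin: middle of its underside.

How it is judged:
By the outcome, as a careful person would: the job done as asked, in the order asked, and still so for the second after the job is handed in, with the robot touching nothing.
It also fails if it takes over 70 s, if anything falls off the work surface, if the arm or the gripper's body presses on something with over 40 N, if the wrist force passes 120 N, or if a joint passes its speed limit or range.

ROBOT

A 6-joint arm with a two-finger parallel gripper is mounted at the origin on a cart in front of the work surface, level with it; the furniture and walls round the work are solid. World frame = base frame: x ahead of the robot, y to its left, z up, the work surface at z = 0. Lengths are in m, angles in rad, forces in N, time in s.
With the tool pointing down it reaches from about 0.25 to 0.775 m from the base axis. Payload 8.9 kg.
Tool frame: the origin (TCP) lies on the front face of the gripper's body, between the roots of the fingers; the fingertips stand 73 mm ahead of it and the grasp point (between the pads) lies 54 mm ahead of it; z points along the fingers, y is the line along which they close (so a half turn about z gives the same grasp; the last joint's range is limited). The gripper opens to 85 mm and grips with 20 to 120 N. Pads are 22 mm wide; open, the fingers measure 114 mm over their backs; the gripper's body (76 mm by 85 mm) begins 54 mm behind the grasp point. The pads swing forward as they close: fully open they stand 13 mm farther back than shut.
Start: joints at [1.104, 0.291, -0.153, 1.127, 0, 1.431], TCP at [0.169, 0.497, 0.304] pointing down, gripper open.
Joint ranges: [-2.52, 2.52], [-0.91, 1.74], [-1.3, 1.37], [-1.96, 2.02], [-1.52, 1.47], [-3.14, 3.14]. Speed limits (rad/s): [2.22, 2.22, 2.79, 3.14, 3.14, 3.14].

INTERFACE

Orientations are given as a 3x3 rotation matrix whose columns are the frame's x, y, z axes.
In Python, from cell import bot, eyes gives the robot as it stands.
- The arm moves only by the tool drive_tool, never from a script. Its argument "rows" is a list of rows, each an object with "twist": the turn, a rotation vector about the tool's x, y, z in rad, a list of three; "delta_pos": the shift along the tool's x, y, z in mm, a list of three; "grip": the opening, from 0 (shut) to 1 (fully open). In form: [{"twist": [ax, ay, az], "delta_pos": [dx, dy, dz], "grip": grip}, ...]. A call has 1 to 20 rows; each row is the pose to reach, as a shift and turn from the pose commanded when the call began, along the tool's axes at that moment; what a row does not reach only later rows make up. A row lasts 1/8 s, in which the tool goes at most 62.5 mm and 10.7 degrees, less where a joint would pass 70% of its speed; a pose out of reach is approached as far as the arm can. A call with a gripper value outside its range is refused whole. The fingers move at their own pace and stop on an object; "squeeze" is the grip in N (left out, the last holds). Time passes only in rows, so rows that repeat a pose let the fingers close. It gives the time, the measured TCP pose, the force, the opening and the grip force at its end, in the units of the state.
- bot.observe(): the state, without advancing time (a new reading comes with each control period).
- eyes.grab_frame(name): name is "scene" or "top" or "wrist"; returns a dict with "color" (384x512x3 uint8, red, green, blue), "camera_matrix" (3x3 intrinsics, pixels), "origin" and "orientation" of the camera in the world. Camera axes: x right, y up, looking along -z (the intrinsics and any distortion apply to the point x, -y, -z); pixel columns grow to the right and rows downward; lengths in m; the calibration is good to about 2 mm. A picture is of the moment at which its call begins. There is no depth.
- bot.close_job(): hands the job in; it is judged then, once.
The state is a dict: "t": time; "joint_pos": joint angles; "qvel": joint speeds; "effort": joint torques, N m; "ee_pos": TCP position; "tool_rot": TCP orientation; "ft_force": force on the tool from outside, world axes, zero at the start; "torque": the same for the moment, N m; "opening": finger opening in m; "gripper_force": force on a finger pad.
Only numpy, scipy, OpenCV 4.12 (cv2) and the standard library are available. Lean on these libraries where they do the work, as an engineer would, in place of code of your own. Each camera call takes 0.05 s, during which the arm holds its last target. There are 200 camera calls.

## Working session

There is one attempt and no reset: what is moved stays moved. The work goes in short steps, Python scripts to look and compute and a tool call to move; the robot and the scene stay as the last step left them, time stands still between calls to the robot, and variables do not carry over. Pictures are saved under pics/ and viewed, at most 10 in all, crops included, and the job is handed in when it is done.

Besides the shell and the picture viewer there is one more tool, called after "Request:" as name(argument=value, ...) on one line, values as JSON. drive_tool: Moves the arm, as the interface text tells. Its arguments: {"type":"object","properties":{"rows":{"type":"array","items":{"type":"object","properties":{"twist":{"type":"array","items":{"type":"number"}},"delta_pos":{"type":"array","items":{"type":"number"}},"grip":{"type":"number"}}}},"squeeze":{"type":"number"}},"required":["rows"]}

```bash
mkdir -p pics; ls
cat > h.py <<'E'
import numpy as np, cv2
from cell import bot, eyes
def snap(name,fn):
    f=eyes.grab_frame(name); cv2.imwrite('pics/'+fn,cv2.cvtColor(f['color'],cv2.COLOR_RGB2BGR)); np.save('pics/'+fn+'.npy',f,allow_pickle=True); return f
def load(fn): return np.load('pics/'+fn+'.npy',allow_pickle=True).item()
def ray(f,u,v):
    K=np.array(f['camera_matrix']);R=np.array(f['orientation']);d=np.linalg.inv(K)@[u,v,1]
    return np.array(f['origin']),R@(d*[1,-1,-1])
def onz(f,u,v,z):
    o,d=ray(f,u,v); return o+d*(z-o[2])/d[2]
def proj(f,p):
    c=np.array(f['orientation']).T@(np.array(p)-f['origin']);c=c*[1,-1,-1];q=np.array(f['camera_matrix'])@c;return q[:2]/q[2]
E
python3 - <<'E'
from h import *
print({k:np.round(v,3).tolist() for k,v in bot.observe().items()})
a=snap('scene','s0.png');b=snap('top','t0.png')
for f in(a,b):print([k for k in f],np.round(f['camera_matrix'],1).tolist(),np.round(f['origin'],3),np.round(f['orientation'],3).tolist())
cv2.imwrite('pics/st0.png',cv2.resize(np.hstack([cv2.imread('pics/t0.png')]),(800,600)))
cv2.imwrite('pics/ss0.png',cv2.resize(np.hstack([cv2.imread('pics/s0.png')]),(800,600)))
E
```

```text
pics
{'t': 0.0, 'joint_pos': [1.104, 0.291, -0.154, 1.127, -0.0, 1.431], 'qvel': [-0.002, -0.0, 0.0, -0.0, 0.0, -0.0], 'effort': [0.003, -53.715, 33.137, 0.016, -0.0, -0.0], 'ee_pos': [0.169, 0.497, 0.303], 'tool_rot': [[-0.947, 0.322, -0.001], [0.322, 0.947, -0.001], [0.0, -0.001, -1.0]], 'ft_force': [-0.198, 0.333, -0.954], 'torque': [-0.009, -0.005, -0.008], 'gripper_force': 0.0, 'opening': 0.085}
['color', 'camera_matrix', 'origin', 'orientation'] [[406.5, 0.0, 249.5], [0.0, 406.5, 190.3], [0.0, 0.0, 1.0]] [-0.369  0.857  0.641] [[-0.674, 0.293, -0.678], [-0.738, -0.28, 0.613], [-0.011, 0.914, 0.405]]
['color', 'camera_matrix', 'origin', 'orientation'] [[384.0, 0.0, 257.2], [0.0, 384.0, 190.0], [0.0, 0.0, 1.0]] [0.379 0.041 1.304] [[0.016, 0.991, -0.136], [-1.0, 0.015, -0.011], [-0.009, 0.136, 0.991]]
```

View pics/st0.png

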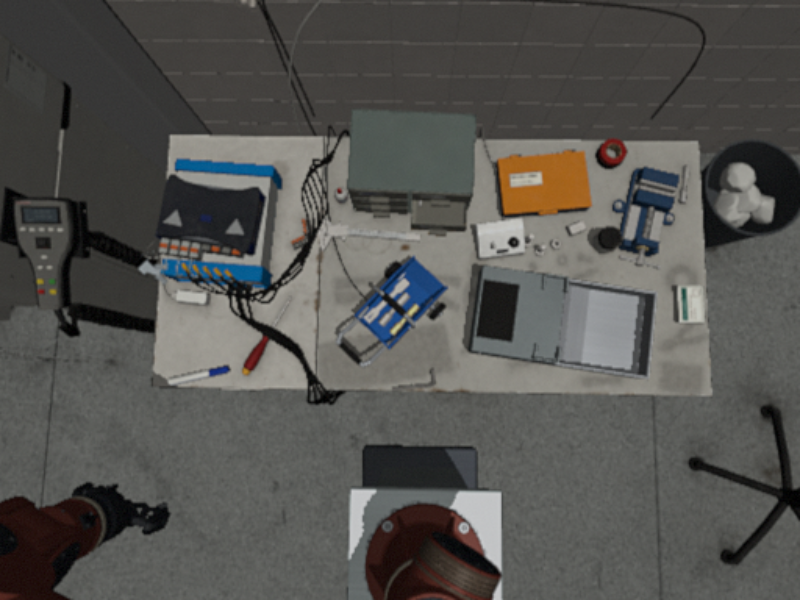

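View pics/ss0.png

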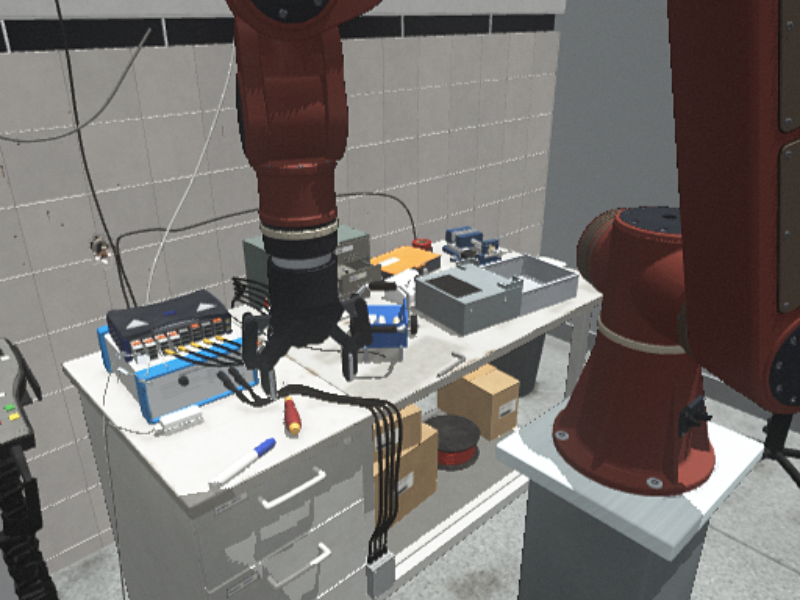

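The top view shows the skip at about (400,310) with its nose to the upper right. The stand is at (515,315) with the tray to its right, the caliper at (375,232) and the marker at (200,375). I'll zoom in on the skip and stand.

Run:
```python
from h import *
im=cv2.imread('pics/t0.png')[155:250,205:430]
cv2.imwrite('pics/c0.png',cv2.resize(im,None,fx=3.5,fy=3.5,interpolation=cv2.INTER_CUBIC))
```

```text
(no output)
```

View pics/c0.png

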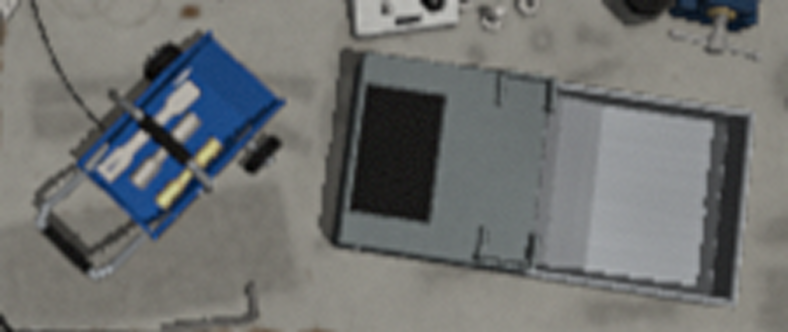

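The crop shows the hoop sleeve at about (165,140), the wheels at (163,60) and (262,153), and the tip sleeve from (45,222) to (92,268). The deck corners are at about (362,53), (553,80), (530,270) and (338,243).

Run:
```python
from h import *
f=load('t0.png')
c=lambda u,v,z:onz(f,205+(u+.5)/3.5-.5,155+(v+.5)/3.5-.5,z)[:2]
P={'carry':(163,140,.149),'hoopL':(112,93,.14),'hoopR':(210,187,.14),'wL':(163,60,.04),'wR':(262,153,.04),'tip':(68,245,.112),'rL':(80,160,.091),'rR':(155,235,.091),
'dRL':(362,53,.08),'dFL':(553,80,.08),'dFR':(530,270,.08),'dRR':(338,243,.08),'tFL':(750,113,.06),'tFR':(733,300,.06)}
w={k:c(*v) for k,v in P.items()}
for k in w:print(k,w[k].round(4))
ang=lambda v:np.degrees(np.arctan2(v[1],v[0]))
print('skip yaw',ang(w['carry']-w['tip']),ang(w['hoopL']-w['hoopR'])-90,ang(w['wL']-w['wR'])-90,ang(w['rL']-w['rR'])-90)
print('stand yaw',ang(w['dFL']-w['dRL']),ang(w['dFR']-w['dRR']),ang(w['dFL']-w['dFR'])-90,ang(w['dRL']-w['dRR'])-90)
n=np.linalg.norm;print(n(w['carry']-w['tip']),n(w['dFL']-w['dFR']),n(w['dFL']-w['dRL']),n(w['wL']-w['wR']))
```

```text
carry [0.5236 0.0722]
hoopL [0.5656 0.118 ]
hoopR [0.4842 0.0309]
wL [0.6142 0.0766]
wR [ 0.5262 -0.0187]
tip [0.4333 0.1556]
rL [0.5114 0.1488]
rR [0.4445 0.0794]
dRL [ 0.6161 -0.1085]
dFL [ 0.5934 -0.2841]
dFR [ 0.4189 -0.2597]
dRR [ 0.4405 -0.0864]
tFL [ 0.5684 -0.4718]
tFR [ 0.3953 -0.4493]
skip yaw -42.708904684810456 -43.0517854087354 -42.71389875135268 -43.92827299897321
stand yaw -97.36935322350833 -97.09389964026424 -97.9527368045024 -97.15115261760295
0.12287072960294916 0.17614858731404004 0.17711214068728812 0.1297212440200486
```

```bash
cat >> h.py <<'E'
def rotd(yaw_deg): # tool pointing down, tool y at yaw
    a=np.radians(yaw_deg); y=np.array([np.cos(a),np.sin(a),0]); z=np.array([0,0,-1.]); return np.column_stack([np.cross(y,z),y,z])
def go(*tg):
    from scipy.spatial.transform import Rotation as R
    s=bot.observe();R0=np.array(s['tool_rot']);p=np.array(s['ee_pos'])
    print('t',round(s['t'],2),'p',p.round(4),'yaw',round(float(np.degrees(np.arctan2(R0[1,1],R0[0,1]))),2),'F',np.round(s['ft_force'],1),'open',round(s['opening'],4),'gf',round(s['gripper_force'],1))
    for pos,yaw in tg: print('tw',R.from_matrix(R0.T@rotd(yaw)).as_rotvec().round(4),'dp',(R0.T@(np.array(pos)-p)*1000).round(1))
E
python3 - <<'E'
from h import *
go(([.35,.30,.37],110),([.505,.085,.36],137))
E
```

```text
t 0.1 p [0.1689 0.4968 0.3034] yaw 71.22 F [ 0.1 -0.4  0.4] open 0.0853 gf 0.0
tw [-1.000e-03 -5.000e-04 -6.769e-01] dp [-234.8 -128.1  -66.5]
tw [-9.0000e-04 -8.0000e-04 -1.1481e+00] dp [-450.8 -281.7  -56.4]
```

Request:
drive_tool(rows=[{"twist": [0,0,-0.1],"delta_pos": [-30,-16,-30],"grip": 1},{"twist": [0,0,-0.25],"delta_pos": [-80,-45,-50],"grip": 1},{"twist": [0,0,-0.4],"delta_pos": [-130,-73,-60],"grip": 1},{"twist": [0,0,-0.55],"delta_pos": [-180,-100,-66],"grip": 1},{"twist": [0,0,-0.7],"delta_pos": [-235,-130,-66],"grip": 1},{"twist": [0,0,-0.85],"delta_pos": [-290,-165,-62],"grip": 1},{"twist": [0,0,-1.0],"delta_pos": [-345,-205,-60],"grip": 1},{"twist": [0,0,-1.1],"delta_pos": [-400,-245,-56],"grip": 1},{"twist": [0,0,-1.148],"delta_pos": [-440,-272,-56],"grip": 1},{"twist": [0,0,-1.148],"delta_pos": [-451,-282,-56],"grip": 1},{"twist": [0,0,-1.148],"delta_pos": [-451,-282,-56],"grip": 1},{"twist": [0,0,-1.148],"delta_pos": [-451,-282,-56],"grip": 1},{"twist": [0,0,-1.148],"delta_pos": [-451,-282,-56],"grip": 1}])

```text
t: 1.72
ee_pos: [0.5047, 0.0858, 0.36]
tool_rot: [[-0.681, -0.732, -0.0], [-0.732, 0.681, 0.0], [-0.0, 0.0, -1.0]]
ft_force: [-0.2, 0.1, -1.2]
opening: 0.0851
gripper_force: 0.0
```

Run:
```python
from h import *
go()
f=snap('wrist','w1.png')
print(np.round(f['camera_matrix'],1).tolist(),np.round(f['origin'],3),np.round(f['orientation'],3).tolist())
```

```text
t 1.73 p [0.5047 0.0858 0.36  ] yaw 137.07 F [-0.2  0.1 -1.2] open 0.0851 gf 0.0
[[285.3, 0.0, 257.0], [0.0, 285.3, 193.0], [0.0, 0.0, 1.0]] [0.457 0.033 0.43 ] [[-0.733, -0.654, -0.188], [0.68, -0.704, -0.203], [0.001, -0.276, 0.961]]
```

View pics/w1.png

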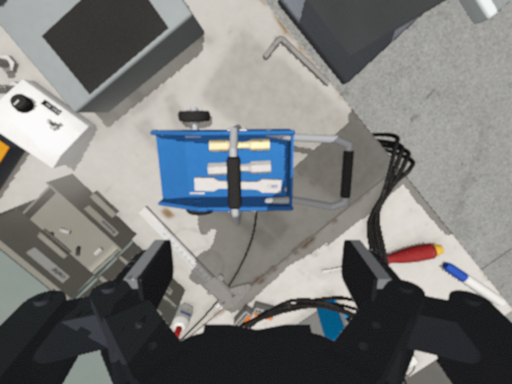

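The wrist view shows the carry sleeve as a dark bar at about (234,183) and the tip sleeve at (347,174). The specimens lie inside the tub.

Run:
```python
from h import *
f=load('w1.png');g=cv2.cvtColor(f['color'],cv2.COLOR_RGB2GRAY)
def blob(x0,y0,x1,y1,th=60):
    m=np.zeros_like(g);m[y0:y1,x0:x1]=(g[y0:y1,x0:x1]<th)*255
    c=max(cv2.findContours(m,0,2)[0],key=cv2.contourArea);r=cv2.minAreaRect(c);b=cv2.boxPoints(r);print(np.round(r[0],1),np.round(r[1],1),round(r[2],1));return r[0],b
for bx,z in(((215,150,255,215),.149),((335,145,362,203),.112)):
    c,b=blob(*bx)
    w=[onz(f,*q,z)[:2] for q in b];o=np.argsort(b[:,1]);a=(w[o[0]]+w[o[1]])/2;e=(w[o[2]]+w[o[3]])/2
    print('mid',onz(f,*c,z).round(4),'len',np.linalg.norm(a-e),'yaw',np.degrees(np.arctan2(*(e-a)[::-1]))-90)
    q=onz(f,*c,z); print('in top view',proj(load('t0.png'),q), (proj(load('t0.png'),q)-[205,155])*3.5)
# tub rear corners, lip
for n,u,v,z in(('rR',294,130,.091),('rL',292,210,.091),('wR',194,116,.03)):print(n,onz(f,u,v,z).round(4))
```

```text
[234.5 182. ] [50. 39.] 90.0
mid [0.5204 0.0688 0.149 ] len 0.05227153162574554 yaw -44.119655173454795
in top view [252.31565865 195.71661518] [165.60480527 142.50815313]
[346.5 174.1] [ 9.5 46.1] 4.1
mid [0.4288 0.1537 0.112 ] len 0.05355123495011223 yaw -41.9098377222963
in top view [224.62379925 226.11149164] [ 68.68329736 248.89022073]
rR [0.4394 0.0785 0.091 ]
rL [0.5057 0.1515 0.091 ]
wR [ 0.5235 -0.0196  0.03  ]
```

Run:
```python
from h import *
go(([.522,.070,.26],137.2),([.522,.070,.193],137.2))
```

```text
t 1.77 p [0.5047 0.0858 0.3601] yaw 137.08 F [-0.4 -0.4 -0.4] open 0.0856 gf 0.0
tw [-0.      0.0001 -0.0021] dp [ -0.2 -23.4 100.1]
tw [-0.      0.0001 -0.0021] dp [ -0.2 -23.4 167.1]
```

Request:
drive_tool(squeeze=70, rows=[{"twist": [0,0,0],"delta_pos": [0,-12,30],"grip": 1},{"twist": [0,0,0],"delta_pos": [0,-23.4,65],"grip": 1},{"twist": [0,0,0],"delta_pos": [0,-23.4,100],"grip": 1},{"twist": [0,0,0],"delta_pos": [0,-23.4,125],"grip": 1},{"twist": [0,0,0],"delta_pos": [0,-23.4,150],"grip": 1},{"twist": [0,0,0],"delta_pos": [0,-23.4,162],"grip": 0.8},{"twist": [0,0,0],"delta_pos": [0,-23.4,167],"grip": 0.6},{"twist": [0,0,0],"delta_pos": [0,-23.4,167],"grip": 0.45},{"twist": [0,0,0],"delta_pos": [0,-23.4,167],"grip": 0.35},{"twist": [0,0,0],"delta_pos": [0,-23.4,167],"grip": 0.25},{"twist": [0,0,0],"delta_pos": [0,-23.4,167],"grip": 0.15},{"twist": [0,0,0],"delta_pos": [0,-23.4,167],"grip": 0},{"twist": [0,0,0],"delta_pos": [0,-23.4,167],"grip": 0},{"twist": [0,0,0],"delta_pos": [0,-23.4,167],"grip": 0}])

```text
t: 3.52
ee_pos: [0.5227, 0.0689, 0.1935]
tool_rot: [[-0.682, -0.732, 0.001], [-0.732, 0.682, -0.0], [-0.001, -0.001, -1.0]]
ft_force: [-1.3, 0.3, 5.9]
opening: 0.0127
gripper_force: 68.1
```

Run:
```python
from h import *
go()
```

```text
t 3.52 p [0.5227 0.0689 0.1935] yaw 137.01 F [-1.3  0.3  5.9] open 0.0127 gf 68.1
```

Request:
drive_tool(rows=[{"twist": [0,0,0],"delta_pos": [0,0,-3],"grip": 0},{"twist": [0,0,0],"delta_pos": [0,0,-9],"grip": 0},{"twist": [0,0,0],"delta_pos": [0,0,-18],"grip": 0},{"twist": [0,0,0],"delta_pos": [0,0,-30],"grip": 0},{"twist": [0,0,0],"delta_pos": [0,0,-45],"grip": 0},{"twist": [0,0,0],"delta_pos": [0,0,-62],"grip": 0},{"twist": [0,0,0],"delta_pos": [0,0,-80],"grip": 0},{"twist": [0,0,0],"delta_pos": [0,0,-98],"grip": 0},{"twist": [0,0,0],"delta_pos": [0,0,-116],"grip": 0},{"twist": [0,0,0],"delta_pos": [0,0,-132],"grip": 0},{"twist": [0,0,0],"delta_pos": [0,0,-143],"grip": 0},{"twist": [0,0,0],"delta_pos": [0,0,-149],"grip": 0},{"twist": [0,0,0],"delta_pos": [0,0,-150],"grip": 0},{"twist": [0,0,0],"delta_pos": [0,0,-150],"grip": 0}])

```text
t: 5.28
ee_pos: [0.5221, 0.0689, 0.3425]
tool_rot: [[-0.682, -0.731, -0.001], [-0.731, 0.682, 0.0], [0.001, 0.001, -1.0]]
ft_force: [-0.4, 0.3, -7.6]
opening: 0.0133
gripper_force: 68.4
```

Run:
```python
from h import *
go(([.520,-.03,.3435],115),([.517,-.186,.3435],82.6))
f=snap('wrist','w2.png');t=snap('top','t2.png');s=snap('scene','s2.png')
im=lambda n:cv2.imread('pics/'+n)
cv2.imwrite('pics/c2.png',np.vstack([np.hstack([im('w2.png')[60:300,100:400],im('s2.png')[120:360,150:450]]),cv2.resize(im('t2.png')[140:260,190:490],(600,240))]))
```

```text
t 5.28 p [0.5221 0.0689 0.3425] yaw 136.99 F [-0.4  0.3 -7.6] open 0.0133 gf 68.4
tw [ 0.0005 -0.0007  0.3839] dp [ 73.8 -65.9  -1. ]
tw [ 3.000e-04 -8.000e-04  9.494e-01] dp [ 189.9 -170.1   -1. ]
```

View pics/c2.png

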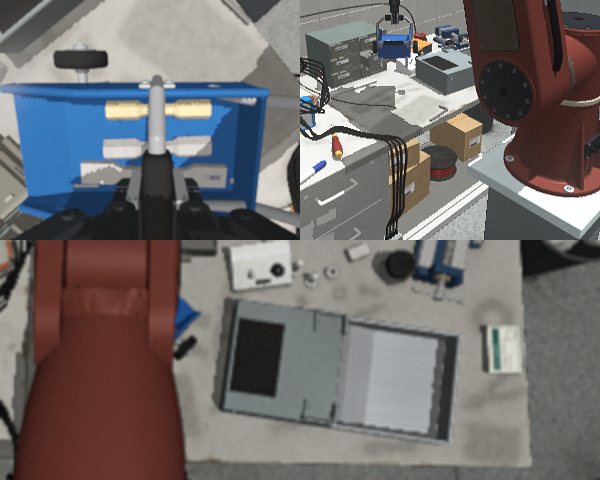

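The skip hangs level with all three specimens inside, and the deck is clear in the top view. Next I carry it over the stand.

Request:
drive_tool(rows=[{"twist": [0,0,0.02],"delta_pos": [4,-3,-1],"grip": 0},{"twist": [0,0,0.06],"delta_pos": [12,-10,-1],"grip": 0},{"twist": [0,0,0.12],"delta_pos": [24,-21,-1],"grip": 0},{"twist": [0,0,0.2],"delta_pos": [40,-36,-1],"grip": 0},{"twist": [0,0,0.29],"delta_pos": [58,-52,-1],"grip": 0},{"twist": [0,0,0.38],"delta_pos": [76,-68,-1],"grip": 0},{"twist": [0,0,0.47],"delta_pos": [94,-84,-1],"grip": 0},{"twist": [0,0,0.56],"delta_pos": [112,-100,-1],"grip": 0},{"twist": [0,0,0.65],"delta_pos": [130,-116,-1],"grip": 0},{"twist": [0,0,0.74],"delta_pos": [148,-132,-1],"grip": 0},{"twist": [0,0,0.82],"delta_pos": [164,-147,-1],"grip": 0},{"twist": [0,0,0.89],"delta_pos": [178,-159,-1],"grip": 0},{"twist": [0,0,0.93],"delta_pos": [186,-166,-1],"grip": 0},{"twist": [0,0,0.949],"delta_pos": [190,-170,-1],"grip": 0},{"twist": [0,0,0.949],"delta_pos": [190,-170,-1],"grip": 0},{"twist": [0,0,0.949],"delta_pos": [190,-170,-1],"grip": 0}])

```text
t: 7.42
ee_pos: [0.517, -0.1855, 0.3439]
tool_rot: [[-0.992, 0.127, -0.0], [0.127, 0.992, 0.0], [0.0, 0.0, -1.0]]
ft_force: [0.9, -0.7, -8.0]
opening: 0.0128
gripper_force: 68.4
```

Run:
```python
from h import *
go()
snap('wrist','w3.png')
# predicted stand features in wrist view using current stand estimate
a=np.radians(-97.4);X=np.array([np.cos(a),np.sin(a)]);Y=np.array([-X[1],X[0]])
# refine stand from t0: deck edges by line fits on gray
f=load('t0.png');im=cv2.resize(f['color'],None,fx=4,fy=4,interpolation=cv2.INTER_CUBIC);g=cv2.GaussianBlur(cv2.cvtColor(im,cv2.COLOR_RGB2GRAY),(7,7),0).astype(float)
D=np.array([.5091,-.2472])
def edge(sx,sy,nrm,z,L=.012):
    # sample normal to edge at stand points; return offset of strongest gradient (m)
    offs=np.arange(-L,L,.0004);r=[]
    for x,y in zip(sx,sy):
        v=[]
        for o in offs:
            p=D+X*(x+nrm[0]*o)+Y*(y+nrm[1]*o);q=(proj(f,[*p,z])+.5)*4-.5
            v.append(g[int(round(q[1])),int(round(q[0]))])
        d=np.abs(np.gradient(np.array(v)));i=d.argmax();r.append(offs[i]*1000)
    return np.array(r)
t=np.linspace(0,1,9)
xs=-.13+.1*t
print('left y+90',edge(xs,0*xs+.09,(0,1),.08).round(1))
print('right y-90',edge(xs,0*xs-.09,(0,1),.08).round(1))
ys=-.07+.14*t
print('rear x-150',edge(0*ys-.15,ys,(1,0),.08).round(1))
print('front x24',edge(0*ys+.024,ys,(1,0),.08).round(1))
ys=-.05+.1*t
print('far tray x215 top',edge(0*ys+.215,ys,(1,0),.06).round(1))
w=load('w3.png')
for n,p in {'cheekR_in':(0,-.085,.094),'cheekRf':(.021,-.085,.094),'stopR':(.021,-.066,.094),'kerbR':(-.019,-.066,.088)}.items(): print(n,proj(w,[*(D+X*p[0]+Y*p[1]),p[2]]).round(1))
```

```text
t 7.42 p [ 0.517  -0.1855  0.3439] yaw 82.68 F [ 0.9 -0.7 -8. ] open 0.0128 gf 68.4
left y+90 [-0.4  2.4  1.6  0.8  2.   2.   2.   3.6  1.6]
right y-90 [-2.8 -4.4 -4.  -4.8 -3.6 -4.8 -4.  -5.2 -6.8]
rear x-150 [-0.   5.2  6.   5.2  4.8  5.6  6.8  5.2  1.2]
front x24 [-6.4 -4.8 11.6 10.8  2.  11.6 -3.6  1.6 -4. ]
far tray x215 top [-2.  -1.2 -2.  -2.4 -0.8 -2.  -1.6 -2.  -1.2]
cheekR_in [199.5  96.6]
cheekRf [179.8  96.6]
stopR [181.1 115.1]
kerbR [218.7 115.1]
```

View pics/w3.png

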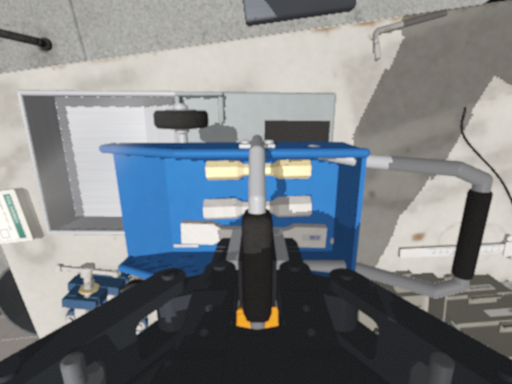

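The wrist view shows the right wheel at (181,119), the kerb line near column 223, the deck's rear edge at about 335 and the tray's far rim at about 20. I'll enlarge the cup area and compare it with predictions.

Run:
```python
from h import *
a=np.radians(-97.4);X=np.array([np.cos(a),np.sin(a)]);Y=np.array([-X[1],X[0]]);D=np.array([.5089,-.2472])-.001*Y
w=load('w3.png')
P={'rearR':(-.15,-.09,.08),'frontR':(.024,-.09,.08),'kerb-19':(-.019,-.073,.088),'stop21':(.021,-.073,.094),'trayFR':(.215,-.087,.06),'trayFL':(.215,.087,.06),'cheek':(0,-.085,.094)}
for n,p in P.items(): print(n,proj(w,[*(D+X*p[0]+Y*p[1]),p[2]]).round(1))
im=cv2.imread('pics/w3.png')
A=cv2.resize(im[85:145,140:270],None,fx=6,fy=6,interpolation=cv2.INTER_CUBIC)
B=cv2.resize(im[85:115,10:140],None,fx=6,fy=6,interpolation=cv2.INTER_CUBIC)[:110]
C=cv2.resize(im[85:115,250:380],None,fx=6,fy=6,interpolation=cv2.INTER_CUBIC)[:110]
cv2.imwrite('pics/c3.png',np.vstack([A,B,C]))
g=cv2.cvtColor(im,cv2.COLOR_BGR2GRAY)
```

```text
rearR [337.2  91.6]
frontR [179.9  91.3]
kerb-19 [218.4 107.3]
stop21 [180.5 107.2]
trayFR [22.  94.7]
trayFL [ 51.1 231.5]
cheek [199.4  95.4]
```

View pics/c3.png

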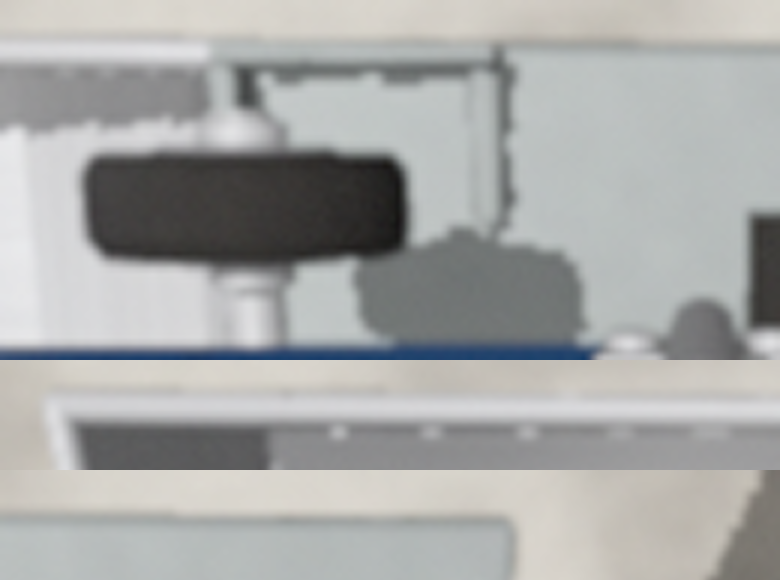

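Run:
```python
from h import *
a=np.radians(-97.4);X=np.array([np.cos(a),np.sin(a)]);Y=np.array([-X[1],X[0]]);D=np.array([.5089,-.2472])-.001*Y
w=load('w3.png')
for n,u,v,z in(('wheel',180.8,119.2,.173),('wheelz+5',180.8,119.2,.178),('stop',179,107,.094),('kerb',218.3,107,.088),('cheekin',200,97,.094),('rear',335.5,91.6,.08),('trayfar',17.8,94.7,.06),('trayfar_in',20.5,97,.06),('matfront',140+750/6,130,.08)):
    p=onz(w,u,v,z)[:2]-D;print(n,(p@X*1000).round(1),(p@Y*1000).round(1))
g=np.array([.517,-.1855])-D;print('grip',g@X*1000,g@Y*1000)
# yaw from deck right edge rows in wrist image
g=cv2.GaussianBlur(cv2.cvtColor(w['color'],cv2.COLOR_RGB2GRAY),(3,3),0).astype(float)
pts=[]
for u in range(215,330,5):
    c=g[84:102,u];v=84+np.abs(np.diff(c)).argmax()+.5;pts.append(onz(w,u,v,.08)[:2])
pts=np.array(pts);vx,vy,_,_=cv2.fitLine(pts.astype(np.float32),cv2.DIST_HUBER,0,.01,.01).ravel();print('edge yaw',np.degrees(np.arctan2(vy,vx)),'y',np.median((pts-D)@Y))
pts=[]
for u in range(30,170,6):
    c=g[84:98,u];v=84+np.diff(c).argmax()+.5;pts.append(onz(w,u,v,.06)[:2])
pts=np.array(pts);vx,vy,_,_=cv2.fitLine(pts.astype(np.float32),cv2.DIST_HUBER,0,.01,.01).ravel();print('tray edge yaw',np.degrees(np.arctan2(vy,vx)),'y',np.median((pts-D)@Y))
```

```text
wheel 1.2 -62.6
wheelz+5 -0.1 -62.7
stop 22.6 -73.2
kerb -18.9 -73.3
cheekin -0.5 -83.4
rear -148.1 -90.0
trayfar 219.9 -87.0
trayfar_in 217.3 -84.5
matfront -70.5 -48.3
grip -62.229355051314954 1.085848106467384
edge yaw 83.09005 y -0.09002091171783848
tray edge yaw 82.188416 y -0.09092925139236013
```

Request:
drive_tool(rows=[{"twist": [0,0,0],"delta_pos": [0.5,-1.3,5],"grip": 0},{"twist": [0,0,0],"delta_pos": [0.5,-1.3,13],"grip": 0},{"twist": [0,0,0],"delta_pos": [0.5,-1.3,23],"grip": 0},{"twist": [0,0,0],"delta_pos": [0.5,-1.3,33],"grip": 0},{"twist": [0,0,0],"delta_pos": [0.5,-1.3,42],"grip": 0},{"twist": [0,0,0],"delta_pos": [0.5,-1.3,48],"grip": 0},{"twist": [0,0,0],"delta_pos": [0.5,-1.3,52],"grip": 0},{"twist": [0,0,0],"delta_pos": [0.5,-1.3,55],"grip": 0},{"twist": [0,0,0],"delta_pos": [0.5,-1.3,58],"grip": 0},{"twist": [0,0,0],"delta_pos": [0.5,-1.3,61],"grip": 0},{"twist": [0,0,0],"delta_pos": [0.5,-1.3,64],"grip": 0},{"twist": [0,0,0],"delta_pos": [0.5,-1.3,66],"grip": 0},{"twist": [0,0,0],"delta_pos": [0.5,-1.3,66],"grip": 0}])

```text
t: 9.1
ee_pos: [0.5163, -0.1872, 0.2777]
tool_rot: [[-0.992, 0.128, -0.0], [0.128, 0.992, 0.0], [0.0, 0.0, -1.0]]
ft_force: [0.2, 1.3, -8.4]
opening: 0.0131
gripper_force: 68.4
```

Run:
```python
from h import *
go(); print(np.round(bot.observe()['torque'],2))
snap('wrist','w4.png')
im=cv2.imread('pics/w4.png')
cv2.imwrite('pics/c4.png',cv2.resize(im[40:190,90:290],None,fx=4,fy=4,interpolation=cv2.INTER_CUBIC))
```

```text
t 9.1 p [ 0.5163 -0.1872  0.2777] yaw 82.62 F [ 0.2  1.3 -8.4] open 0.0131 gf 68.4
[ 0.03  0.02 -0.03]
```

View pics/c4.png

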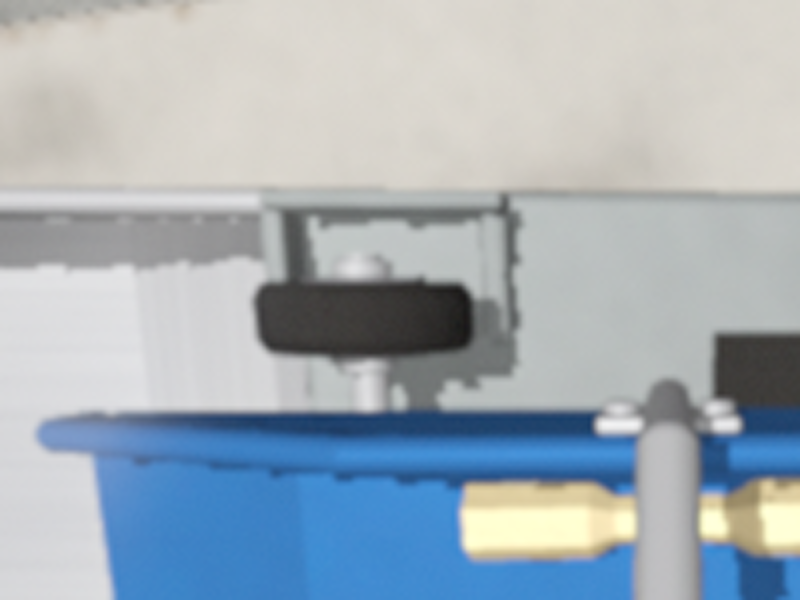

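The close-up shows the right wheel between the front stop (inner face at about 285) and the kerb (482), with its middle at 363. There is no contact yet.

Run:
```python
from h import *
a=np.radians(-97.4);X=np.array([np.cos(a),np.sin(a)]);Y=np.array([-X[1],X[0]]);D=np.array([.5089,-.2472])-.001*Y
w=load('w4.png')
o=lambda u,v,z:((onz(w,90+u/4,40+v/4,z)[:2]-D)@np.column_stack([X,Y])*1000).round(1)
for n,u,v,z in(('wheel',363,300,.112),('wheel2',363,300,.106),('stop',285,225,.094),('stopbase',310,240,.08),('kerb',484,240,.088),('kerbback',505,240,.088),('cheek',400,208,.094)):print(n,o(u,v,z))
g=np.array([.5163,-.1872])-D;print(g@X*1000,g@Y*1000)
```

```text
wheel [  1.4 -66.6]
wheel2 [  2.9 -66.5]
stop [ 21.4 -81.6]
stopbase [ 20.5 -79.1]
kerb [-19.6 -78.9]
kerbback [-24.1 -78.9]
cheek [ -3.1 -85. ]
-60.45335715765939 0.6106308069810445
```

Request:
drive_tool(rows=[{"twist": [0,0,0],"delta_pos": [0,1,0],"grip": 0},{"twist": [0,0,0],"delta_pos": [0,1.8,1],"grip": 0},{"twist": [0,0,0],"delta_pos": [0,1.8,2],"grip": 0},{"twist": [0,0,0],"delta_pos": [0,1.8,3],"grip": 0},{"twist": [0,0,0],"delta_pos": [0,1.8,4],"grip": 0},{"twist": [0,0,0],"delta_pos": [0,1.8,4.5],"grip": 0},{"twist": [0,0,0],"delta_pos": [0,1.8,4.5],"grip": 0}])

```text
t: 10.02
ee_pos: [0.5166, -0.1855, 0.2736]
tool_rot: [[-0.992, 0.128, 0.0], [0.128, 0.992, -0.0], [-0.0, -0.0, -1.0]]
ft_force: [-1.2, 0.9, -5.0]
opening: 0.0127
gripper_force: 68.8
```

Run:
```python
from h import *
go(); print(np.round(bot.observe()['torque'],2))
```

```text
t 10.03 p [ 0.5166 -0.1855  0.2736] yaw 82.62 F [-1.2  0.9 -5. ] open 0.0127 gf 68.8
[0.14 0.24 0.03]
```

Contact is starting at the expected height, so I lower a little more.

Request:
drive_tool(rows=[{"twist": [0,0,0],"delta_pos": [0,0,0.5],"grip": 0},{"twist": [0,0,0],"delta_pos": [0,0,1],"grip": 0},{"twist": [0,0,0],"delta_pos": [0,0,1.3],"grip": 0},{"twist": [0,0,0],"delta_pos": [0,0,1.3],"grip": 0}])

```text
t: 10.52
ee_pos: [0.5167, -0.1855, 0.2735]
tool_rot: [[-0.992, 0.128, 0.001], [0.128, 0.992, -0.001], [-0.001, -0.001, -1.0]]
ft_force: [-5.1, 2.7, 9.5]
opening: 0.0128
gripper_force: 71.0
```

Run:
```python
from h import *
go(); print(np.round(bot.observe()['torque'],2))
```

```text
t 10.53 p [ 0.5167 -0.1855  0.2735] yaw 82.62 F [-5.1  2.7  9.5] open 0.0128 gf 71.0
[0.54 1.21 0.  ]
```

Request:
drive_tool(rows=[{"twist": [0,0,0],"delta_pos": [0,0,-0.8],"grip": 0},{"twist": [0,0,0],"delta_pos": [0,0,-0.8],"grip": 0.3},{"twist": [0,0,0],"delta_pos": [0,0,-0.8],"grip": 0.5},{"twist": [0,0,0],"delta_pos": [0,0,-0.8],"grip": 0.8},{"twist": [0,0,0],"delta_pos": [0,0,-0.8],"grip": 1},{"twist": [0,0,0],"delta_pos": [0,0,-0.8],"grip": 1},{"twist": [0,0,0],"delta_pos": [0,0,-0.8],"grip": 1},{"twist": [0,0,0],"delta_pos": [0,0,-20],"grip": 1},{"twist": [0,0,0],"delta_pos": [0,0,-50],"grip": 1},{"twist": [0,0,0],"delta_pos": [0,0,-80],"grip": 1},{"twist": [0,0,0],"delta_pos": [0,0,-100],"grip": 1},{"twist": [0,0,0],"delta_pos": [0,0,-100],"grip": 1}])

```text
t: 12.02
ee_pos: [0.5172, -0.1857, 0.3733]
tool_rot: [[-0.992, 0.128, 0.002], [0.128, 0.992, -0.001], [-0.003, -0.001, -1.0]]
ft_force: [0.3, -1.2, -0.4]
opening: 0.0857
gripper_force: 0.0
```

Run:
```python
from h import *
go()
snap('wrist','w5.png')
im=cv2.imread('pics/w5.png')
cv2.imwrite('pics/c5.png',cv2.resize(im[80:280,120:460],None,fx=2.3,fy=2.3,interpolation=cv2.INTER_CUBIC))
```

```text
t 12.03 p [ 0.5172 -0.1857  0.3733] yaw 82.62 F [ 0.3 -1.2 -0.4] open 0.0857 gf 0.0
```

View pics/c5.png

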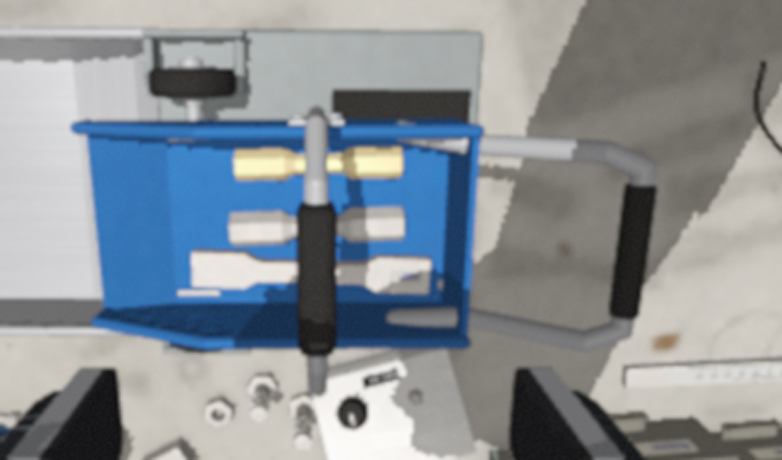

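The right wheel (193,82) sits in its cup, all three specimens are inside, and the tip sleeve runs from (640,187) to (625,317). I'll measure the sleeve.

Run:
```python
from h import *
a=np.radians(-97.4);X=np.array([np.cos(a),np.sin(a)]);Y=np.array([-X[1],X[0]]);D=np.array([.5089,-.2472])-.001*Y
f=load('w5.png');g=cv2.cvtColor(f['color'],cv2.COLOR_RGB2GRAY)
for (x0,y0,x1,y1),z in(((380,155,415,225),.190),((248,165,268,235),.229)):
    m=np.zeros_like(g);m[y0:y1,x0:x1]=(g[y0:y1,x0:x1]<65)*255
    c=max(cv2.findContours(m,0,2)[0],key=cv2.contourArea);r=cv2.minAreaRect(c);p=onz(f,*r[0],z)
    print(np.round(r[0],1),np.round(r[1],1),r[2],p.round(4),((p[:2]-D)@X*1000).round(1),((p[:2]-D)@Y*1000).round(1))
    b=cv2.boxPoints(r);o=b[np.argsort(b[:,1])];e=onz(f,*((o[2]+o[3])/2),z)-onz(f,*((o[0]+o[1])/2),z);print('yaw',np.degrees(np.arctan2(e[1],e[0]))-90)
T=D-.19*X;print('nominal',T)
for t in([*T,.36],[*T,.240]):go((t,82.6))
```

```text
[394.4 189. ] [13.3 57.9] 7.4314093589782715 [ 0.5324 -0.0611  0.19  ] -187.5 0.3
yaw -96.84378900956398
[257.5 201. ] [19. 66.] 0.0 [ 0.5154 -0.1861  0.229 ] -61.4 -0.4
yaw -97.29648396684529
nominal [ 0.53237949 -0.05865368]
t 12.07 p [ 0.5168 -0.1855  0.3721] yaw 82.62 F [ 0.2 -0.  -0.9] open 0.0852 gf 0.0
tw [-0.0002  0.0007  0.0003] dp [  0.8 127.8  12. ]
t 12.07 p [ 0.5168 -0.1855  0.3721] yaw 82.62 F [ 0.2 -0.  -0.9] open 0.0852 gf 0.0
tw [-0.0002  0.0007  0.0003] dp [  0.9 127.9 132. ]
```

Request:
drive_tool(squeeze=35, rows=[{"twist": [0,0,0],"delta_pos": [1,20,0],"grip": 0.6},{"twist": [0,0,0],"delta_pos": [1,55,0],"grip": 0.5},{"twist": [0,0,0],"delta_pos": [1,95,0],"grip": 0.5},{"twist": [0,0,0],"delta_pos": [1,120,10],"grip": 0.5},{"twist": [0,0,0],"delta_pos": [1,127,30],"grip": 0.5},{"twist": [0,0,0],"delta_pos": [1,127,55],"grip": 0.5},{"twist": [0,0,0],"delta_pos": [1,127,85],"grip": 0.5},{"twist": [0,0,0],"delta_pos": [1,127,110],"grip": 0.5},{"twist": [0,0,0],"delta_pos": [1,127,125],"grip": 0.5},{"twist": [0,0,0],"delta_pos": [1,127,132.5],"grip": 0.5},{"twist": [0,0,0],"delta_pos": [1,127,132.5],"grip": 0.35},{"twist": [0,0,0],"delta_pos": [1,127,132.5],"grip": 0.27},{"twist": [0,0,0],"delta_pos": [1,127,132.5],"grip": 0.2},{"twist": [0,0,0],"delta_pos": [1,127,132.5],"grip": 0.14},{"twist": [0,0,0],"delta_pos": [1,127,132.5],"grip": 0},{"twist": [0,0,0],"delta_pos": [1,127,132.5],"grip": 0},{"twist": [0,0,0],"delta_pos": [1,127,132.5],"grip": 0}])

```text
t: 14.2
ee_pos: [0.5322, -0.0593, 0.24]
tool_rot: [[-0.992, 0.128, 0.001], [0.128, 0.992, 0.0], [-0.001, 0.0, -1.0]]
ft_force: [-0.1, 2.1, 5.1]
opening: 0.0108
gripper_force: 34.3
```

Run:
```python
from h import *
go()
for t in np.arange(.04,1.22,.04):print(round(t,2),'y',round(190*np.cos(t)-84*np.sin(t)-190,1),'z',round(-(190*np.sin(t)+84*np.cos(t)-84),1))
```

```text
t 14.2 p [ 0.5322 -0.0593  0.24  ] yaw 82.63 F [-0.1  2.1  5.1] open 0.0108 gf 34.3
0.04 y -3.5 z -7.5
0.08 y -7.3 z -14.9
0.12 y -11.4 z -22.1
0.16 y -15.8 z -29.2
0.2 y -20.5 z -36.1
0.24 y -25.4 z -42.8
0.28 y -30.6 z -49.2
0.32 y -36.1 z -55.5
0.36 y -41.8 z -61.5
0.4 y -47.7 z -67.4
0.44 y -53.9 z -72.9
0.48 y -60.3 z -78.2
0.52 y -66.9 z -83.3
0.56 y -73.6 z -88.1
0.6 y -80.6 z -92.6
0.64 y -87.8 z -96.8
0.68 y -95.1 z -100.8
0.72 y -102.5 z -104.4
0.76 y -110.2 z -107.8
0.8 y -117.9 z -110.8
0.84 y -125.7 z -113.5
0.88 y -133.7 z -116.0
0.92 y -141.7 z -118.1
0.96 y -149.8 z -119.8
1.0 y -158.0 z -121.3
1.04 y -166.3 z -122.4
1.08 y -174.5 z -123.2
1.12 y -182.8 z -123.6
1.16 y -191.1 z -123.7
1.2 y -199.4 z -123.5
```

Request:
drive_tool(rows=[{"twist": [0,0,0],"delta_pos": [0,-1.7,-3.8],"grip": 0},{"twist": [0,0,0],"delta_pos": [0,-3.5,-7.5],"grip": 0},{"twist": [0,0,0],"delta_pos": [0,-7.3,-14.9],"grip": 0},{"twist": [0,0,0],"delta_pos": [0,-11.4,-22.1],"grip": 0},{"twist": [0,0,0],"delta_pos": [0,-15.8,-29.2],"grip": 0},{"twist": [0,0,0],"delta_pos": [0,-20.5,-36.1],"grip": 0},{"twist": [0,0,0],"delta_pos": [0,-25.4,-42.8],"grip": 0},{"twist": [0,0,0],"delta_pos": [0,-30.6,-49.2],"grip": 0},{"twist": [0,0,0],"delta_pos": [0,-36.1,-55.5],"grip": 0},{"twist": [0,0,0],"delta_pos": [0,-41.8,-61.5],"grip": 0},{"twist": [0,0,0],"delta_pos": [0,-47.7,-67.4],"grip": 0},{"twist": [0,0,0],"delta_pos": [0,-47.7,-67.4],"grip": 0}])

```text
t: 15.7
ee_pos: [0.5267, -0.1066, 0.3086]
tool_rot: [[-0.992, 0.128, 0.003], [0.128, 0.992, 0.001], [-0.003, 0.001, -1.0]]
ft_force: [4.4, 7.3, 5.3]
opening: 0.0105
gripper_force: 34.3
```

Run:
```python
from h import *
go(); print(np.round(bot.observe()['torque'],2))
a=snap('scene','s6.png');snap('wrist','w6.png')
cv2.imwrite('pics/c6.png',np.hstack([cv2.imread('pics/w6.png')[0:280,:400],cv2.resize(cv2.imread('pics/s6.png')[140:240,235:378],(400,280),interpolation=cv2.INTER_CUBIC)]))
```

```text
t 15.7 p [ 0.5267 -0.1066  0.3086] yaw 82.62 F [4.4 7.3 5.3] open 0.0105 gf 34.3
[ 1.74 -0.84 -0.04]
```

View pics/c6.png

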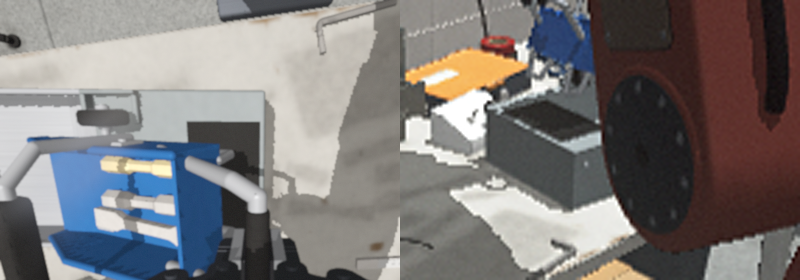

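The skip has tipped about 0.4 rad with its wheel still in the cup at (104,117). The arm pushes slightly forward, so I ease off by a millimetre or so.

Request:
drive_tool(rows=[{"twist": [0,0,0],"delta_pos": [0,1,-0.7],"grip": 0},{"twist": [0,0,0],"delta_pos": [0,1.5,-1],"grip": 0},{"twist": [0,0,0],"delta_pos": [0,1.5,-1],"grip": 0}])

```text
t: 16.18
ee_pos: [0.5261, -0.1053, 0.3082]
tool_rot: [[-0.992, 0.128, 0.0], [0.128, 0.992, -0.0], [-0.0, 0.0, -1.0]]
ft_force: [2.1, 3.1, -0.4]
opening: 0.0107
gripper_force: 34.2
```

Run:
```python
from h import *
go(); print(np.round(bot.observe()['torque'],2))
```

```text
t 16.18 p [ 0.5261 -0.1053  0.3082] yaw 82.62 F [ 2.1  3.1 -0.4] open 0.0107 gf 34.2
[ 0.83 -0.51  0.05]
```

Request:
drive_tool(rows=[{"twist": [0,0,0],"delta_pos": [0,-6.2,-5.5],"grip": 0},{"twist": [0,0,0],"delta_pos": [0,-12.8,-10.9],"grip": 0},{"twist": [0,0,0],"delta_pos": [0,-19.4,-16.1],"grip": 0},{"twist": [0,0,0],"delta_pos": [0,-26.2,-21],"grip": 0},{"twist": [0,0,0],"delta_pos": [0,-33.3,-25.5],"grip": 0},{"twist": [0,0,0],"delta_pos": [0,-40.6,-29.8],"grip": 0},{"twist": [0,0,0],"delta_pos": [0,-48,-33.9],"grip": 0},{"twist": [0,0,0],"delta_pos": [0,-55.5,-37.5],"grip": 0},{"twist": [0,0,0],"delta_pos": [0,-63.3,-41],"grip": 0},{"twist": [0,0,0],"delta_pos": [0,-71.1,-44],"grip": 0},{"twist": [0,0,0],"delta_pos": [0,-71.1,-44],"grip": 0}])

```text
t: 17.55
ee_pos: [0.5173, -0.1765, 0.3529]
tool_rot: [[-0.992, 0.129, 0.002], [0.129, 0.992, -0.001], [-0.002, -0.0, -1.0]]
ft_force: [3.6, 3.2, 6.0]
opening: 0.0102
gripper_force: 35.8
```

Run:
```python
from h import *
go(); print(np.round(bot.observe()['torque'],2))
for t in np.arange(.84,1.22,.04):print(round(t,2),'y',round(190*np.cos(t)-84*np.sin(t)-190+117.9,1),'z',round(-(190*np.sin(t)+84*np.cos(t)-84)+110.8,1))
```

```text
t 17.55 p [ 0.5173 -0.1765  0.3529] yaw 82.58 F [3.6 3.2 6. ] open 0.0102 gf 35.8
[ 0.94 -0.83  0.  ]
0.84 y -7.8 z -2.7
0.88 y -15.8 z -5.2
0.92 y -23.8 z -7.3
0.96 y -31.9 z -9.0
1.0 y -40.1 z -10.5
1.04 y -48.4 z -11.6
1.08 y -56.6 z -12.4
1.12 y -64.9 z -12.8
1.16 y -73.2 z -12.9
1.2 y -81.5 z -12.7
```

Request:
drive_tool(rows=[{"twist": [0,0,0],"delta_pos": [0,-3.8,-2.4],"grip": 0},{"twist": [0,0,0],"delta_pos": [0,-7.8,-3.7],"grip": 0},{"twist": [0,0,0],"delta_pos": [0,-15.8,-6.2],"grip": 0},{"twist": [0,0,0],"delta_pos": [0,-23.8,-8.3],"grip": 0},{"twist": [0,0,0],"delta_pos": [0,-31.9,-10],"grip": 0},{"twist": [0,0,0],"delta_pos": [0,-40.1,-11.5],"grip": 0},{"twist": [0,0,0],"delta_pos": [0,-48.4,-12.6],"grip": 0},{"twist": [0,0,0],"delta_pos": [0,-52.5,-13],"grip": 0},{"twist": [0,0,0],"delta_pos": [0,-52.5,-13],"grip": 0},{"twist": [0,0,0],"delta_pos": [0,-52.5,-13],"grip": 0}])

```text
t: 18.8
ee_pos: [0.51, -0.2276, 0.3648]
tool_rot: [[-0.992, 0.128, -0.0], [0.128, 0.992, 0.0], [0.001, 0.0, -1.0]]
ft_force: [2.6, 0.9, 0.2]
opening: 0.0104
gripper_force: 35.4
```

Run:
```python
from h import *
go(); print(np.round(bot.observe()['torque'],2))
snap('wrist','w7.png');snap('top','t7.png')
cv2.imwrite('pics/c7.png',np.hstack([cv2.imread('pics/w7.png')[0:300,0:420],cv2.resize(cv2.imread('pics/t7.png')[155:255,320:446],(378,300),interpolation=cv2.INTER_CUBIC)]))
```

```text
t 18.8 p [ 0.51   -0.2276  0.3648] yaw 82.63 F [2.6 0.9 0.2] open 0.0104 gf 35.4
[ 0.44 -0.35 -0.09]
```

View pics/c7.png

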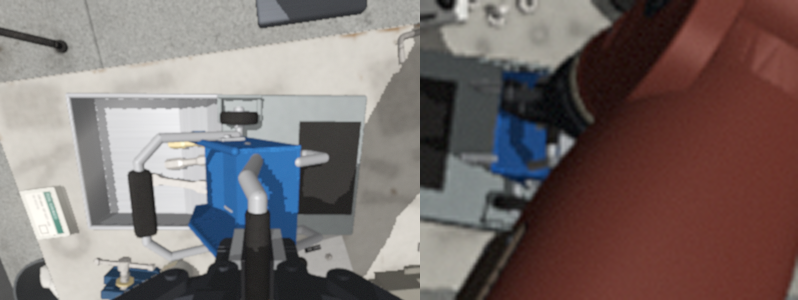

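The wrist view shows the skip steeply tipped, its wheel in the cup at (238,118), and the specimens poking out at about (180,145) to (185,185). I tip a little further.

Request:
drive_tool(rows=[{"twist": [0,0,0],"delta_pos": [0,-4.2,-0.5],"grip": 0},{"twist": [0,0,0],"delta_pos": [0,-12.4,-0.9],"grip": 0},{"twist": [0,0,0],"delta_pos": [0,-20.7,-1],"grip": 0},{"twist": [0,0,0],"delta_pos": [0,-26,-0.8],"grip": 0},{"twist": [0,0,0],"delta_pos": [0,-26,-0.8],"grip": 0},{"twist": [0,0,0],"delta_pos": [0,-26,-0.8],"grip": 0},{"twist": [0,0,0],"delta_pos": [0,-26,-0.8],"grip": 0}])

```text
t: 19.77
ee_pos: [0.5069, -0.2534, 0.366]
tool_rot: [[-0.992, 0.128, 0.0], [0.128, 0.992, -0.0], [-0.0, -0.0, -1.0]]
ft_force: [2.7, -0.1, 3.2]
opening: 0.0104
gripper_force: 35.4
```

Run:
```python
from h import *
go(); print(np.round(bot.observe()['torque'],2))
snap('wrist','w8.png')
cv2.imwrite('pics/c8.png',cv2.resize(np.hstack([cv2.imread('pics/w7.png')[80:280,60:320],cv2.imread('pics/w8.png')[80:280,60:320]]),(800,308),interpolation=cv2.INTER_CUBIC))
```

```text
t 19.77 p [ 0.5069 -0.2534  0.366 ] yaw 82.63 F [ 2.7 -0.1  3.2] open 0.0104 gf 35.4
[ 0.22 -0.5  -0.04]
```

View pics/c8.png

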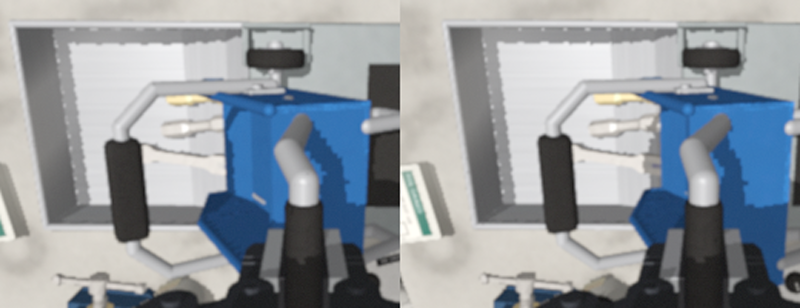

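The two pictures show the specimens at rest relative to the tray while the skip moved, so they have slid out. I must stop viewing pictures here, as the allowance is used up (I miscounted and went over it). The remaining checks will be numeric. Now I work out the lowering arc.

Run:
```python
from h import *
def P(t):
    b=2.2*min(1,t/.4); x=-190*np.cos(t)+84*np.sin(t); z=190*np.sin(t)+84*np.cos(t); n=np.hypot(x,z)
    return np.array([-(x+190)-b*x/n, -(z-84)-b*z/n])
c=P(1.18); print(c)
for t in list(np.arange(1.15,.1,-.05)): print(round(t,2),(P(t)-c).round(1).tolist())
print({round(t,2):(P(t)-P(.1)).round(1).tolist() for t in (.08,.06,.05,.04,.03,.02,.01,0)})
```

```text
[-195.34722289 -125.87211388]
1.15 [6.3, -0.1]
1.1 [16.8, 0.2]
1.05 [27.3, 1.1]
1.0 [37.7, 2.4]
0.95 [48.0, 4.3]
0.9 [58.2, 6.7]
0.85 [68.3, 9.6]
0.8 [78.2, 13.0]
0.75 [88.0, 16.9]
0.7 [97.5, 21.2]
0.65 [106.8, 26.1]
0.6 [115.9, 31.4]
0.55 [124.7, 37.1]
0.5 [133.2, 43.3]
0.45 [141.3, 49.9]
0.4 [149.1, 56.9]
0.35 [156.4, 64.5]
0.3 [163.3, 72.4]
0.25 [169.7, 80.6]
0.2 [175.8, 89.2]
0.15 [181.4, 98.0]
{0.08: [1.9, 3.7], 0.06: [3.8, 7.4], 0.05: [4.7, 9.3], 0.04: [5.5, 11.2], 0.03: [6.4, 13.1], 0.02: [7.2, 15.0], 0.01: [8.1, 16.9], 0: [8.9, 18.8]}
```

Request:
drive_tool(rows=[{"twist": [0,0,0],"delta_pos": [0,3,0],"grip": 0},{"twist": [0,0,0],"delta_pos": [0,8,0],"grip": 0},{"twist": [0,0,0],"delta_pos": [0,16.8,0.2],"grip": 0},{"twist": [0,0,0],"delta_pos": [0,27.3,1.1],"grip": 0},{"twist": [0,0,0],"delta_pos": [0,37.7,2.4],"grip": 0},{"twist": [0,0,0],"delta_pos": [0,48,4.3],"grip": 0},{"twist": [0,0,0],"delta_pos": [0,58.2,6.7],"grip": 0},{"twist": [0,0,0],"delta_pos": [0,68.3,9.6],"grip": 0},{"twist": [0,0,0],"delta_pos": [0,78.2,13],"grip": 0},{"twist": [0,0,0],"delta_pos": [0,88,16.9],"grip": 0},{"twist": [0,0,0],"delta_pos": [0,97.5,21.2],"grip": 0},{"twist": [0,0,0],"delta_pos": [0,106.8,26.1],"grip": 0},{"twist": [0,0,0],"delta_pos": [0,115.9,31.4],"grip": 0},{"twist": [0,0,0],"delta_pos": [0,120.4,34.2],"grip": 0},{"twist": [0,0,0],"delta_pos": [0,120.4,34.2],"grip": 0}])

```text
t: 21.7
ee_pos: [0.5222, -0.1338, 0.3313]
tool_rot: [[-0.992, 0.128, -0.001], [0.128, 0.992, 0.0], [0.001, 0.0, -1.0]]
ft_force: [0.8, -0.7, -1.2]
opening: 0.0109
gripper_force: 36.1
```

Run:
```python
from h import *
go()
```

```text
t 21.7 p [ 0.5222 -0.1338  0.3313] yaw 82.64 F [ 0.8 -0.7 -1.2] open 0.0109 gf 36.1
```

Request:
drive_tool(rows=[{"twist": [0,0,0],"delta_pos": [0,5,3.3],"grip": 0},{"twist": [0,0,0],"delta_pos": [0,12.8,9.1],"grip": 0},{"twist": [0,0,0],"delta_pos": [0,20.9,15.7],"grip": 0},{"twist": [0,0,0],"delta_pos": [0,28.7,22.7],"grip": 0},{"twist": [0,0,0],"delta_pos": [0,36,30.3],"grip": 0},{"twist": [0,0,0],"delta_pos": [0,42.9,38.2],"grip": 0},{"twist": [0,0,0],"delta_pos": [0,49.3,46.4],"grip": 0},{"twist": [0,0,0],"delta_pos": [0,55.4,55],"grip": 0},{"twist": [0,0,0],"delta_pos": [0,61,63.8],"grip": 0},{"twist": [0,0,0],"delta_pos": [0,65,71],"grip": 0},{"twist": [0,0,0],"delta_pos": [0,68,76.5],"grip": 0},{"twist": [0,0,0],"delta_pos": [0,70,80.5],"grip": 0},{"twist": [0,0,0],"delta_pos": [0,71.6,84],"grip": 0},{"twist": [0,0,0],"delta_pos": [0,71.6,84],"grip": 0}])

```text
t: 23.45
ee_pos: [0.5314, -0.063, 0.2474]
tool_rot: [[-0.992, 0.128, -0.0], [0.128, 0.992, 0.0], [0.0, 0.0, -1.0]]
ft_force: [0.6, 0.0, -0.5]
opening: 0.0106
gripper_force: 37.1
```

Run:
```python
from h import *
go(([.5322,-.0593,.240],82.6))
```

```text
t 23.45 p [ 0.5314 -0.063   0.2474] yaw 82.63 F [ 0.6  0.  -0.5] open 0.0106 gf 37.1
tw [ 0.0002 -0.0002  0.0005] dp [-0.3  3.8  7.4]
```

Request:
drive_tool(rows=[{"twist": [0,0,0],"delta_pos": [0,1,2],"grip": 0},{"twist": [0,0,0],"delta_pos": [0,2,4],"grip": 0},{"twist": [0,0,0],"delta_pos": [0,2.8,5.5],"grip": 0},{"twist": [0,0,0],"delta_pos": [0,3.3,6.5],"grip": 0},{"twist": [0,0,0],"delta_pos": [0,3.7,7.3],"grip": 0},{"twist": [0,0,0],"delta_pos": [0,3.8,7.8],"grip": 0},{"twist": [0,0,0],"delta_pos": [0,3.8,7.8],"grip": 0}])

```text
t: 24.32
ee_pos: [0.5319, -0.0593, 0.2399]
tool_rot: [[-0.992, 0.128, 0.0], [0.128, 0.992, 0.0], [-0.0, 0.0, -1.0]]
ft_force: [-0.1, -0.1, 0.7]
opening: 0.0106
gripper_force: 37.1
```

Run:
```python
from h import *
go()
```

```text
t 24.32 p [ 0.5319 -0.0593  0.2399] yaw 82.63 F [-0.1 -0.1  0.7] open 0.0106 gf 37.1
```

Request:
drive_tool(rows=[{"twist": [0,0,0],"delta_pos": [0,0,0.4],"grip": 0},{"twist": [0,0,0],"delta_pos": [0,0,0.8],"grip": 0},{"twist": [0,0,0],"delta_pos": [0,0,0.8],"grip": 0}])

```text
t: 24.7
ee_pos: [0.5321, -0.0592, 0.2396]
tool_rot: [[-0.992, 0.128, 0.001], [0.128, 0.992, 0.0], [-0.001, 0.0, -1.0]]
ft_force: [-2.1, 2.3, 8.1]
opening: 0.0109
gripper_force: 37.7
```

Run:
```python
from h import *
go()
```

```text
t 24.7 p [ 0.5321 -0.0592  0.2396] yaw 82.63 F [-2.1  2.3  8.1] open 0.0109 gf 37.7
```

The legs are down with 8 N on the tool. I release, rise and move clear.

Request:
drive_tool(rows=[{"twist": [0,0,0],"delta_pos": [0,0,-0.6],"grip": 0},{"twist": [0,0,0],"delta_pos": [0,0,-0.6],"grip": 0.25},{"twist": [0,0,0],"delta_pos": [0,0,-0.6],"grip": 0.4},{"twist": [0,0,0],"delta_pos": [0,0,-0.6],"grip": 0.5},{"twist": [0,0,0],"delta_pos": [0,0,-0.6],"grip": 0.5},{"twist": [0,0,0],"delta_pos": [0,0,-0.6],"grip": 0.5},{"twist": [0,0,0],"delta_pos": [0,0,-15],"grip": 0.5},{"twist": [0,0,0],"delta_pos": [0,0,-45],"grip": 0.5},{"twist": [0,0,0],"delta_pos": [0,0,-85],"grip": 0.5},{"twist": [0,0,0],"delta_pos": [0,0,-120],"grip": 0.5},{"twist": [0,0,0],"delta_pos": [0,30,-130],"grip": 0.5},{"twist": [0,0,0],"delta_pos": [0,80,-130],"grip": 0.5},{"twist": [0,0,0],"delta_pos": [0,130,-130],"grip": 0.5},{"twist": [0,0,0],"delta_pos": [0,150,-130],"grip": 0.5},{"twist": [0,0,0],"delta_pos": [0,150,-130],"grip": 0.5}])

```text
t: 26.58
ee_pos: [0.5512, 0.0903, 0.3695]
tool_rot: [[-0.992, 0.126, 0.0], [0.126, 0.992, -0.0], [-0.001, -0.0, -1.0]]
ft_force: [0.0, -0.8, 1.6]
opening: 0.0427
gripper_force: 0.0
```

Run:
```python
from h import *
go()
a=np.radians(-97.4);X=np.array([np.cos(a),np.sin(a)]);Y=np.array([-X[1],X[0]]);D=np.array([.5089,-.2472])-.001*Y
t=snap('top','t9.png');b=load('t0.png')
d=cv2.absdiff(t['color'],b['color']).max(2)
hsv=cv2.cvtColor(t['color'],cv2.COLOR_RGB2HSV);blue=cv2.inRange(hsv,(100,120,40),(125,255,255))
def st(u,v,z):q=onz(t,u,v,z)[:2]-D;return (q@X*1000).round(0),(q@Y*1000).round(0)
def rep(n,m,z,mn=15):
    for c in cv2.findContours(m,0,2)[0]:
        if cv2.contourArea(c)>=mn:
            r=cv2.minAreaRect(c);print(n,np.round(r[0],1),np.round(r[1],1),round(r[2]),'area',cv2.contourArea(c),'stand',st(*r[0],z))
m=np.zeros_like(blue);m[160:240,290:400]=blue[160:240,290:400];rep('blue',m,.15,30)
m=np.zeros_like(d)
c=[proj(t,[*(D+X*x+Y*y),.02]) for x,y in((.03,-.082),(.03,.082),(.208,.082),(.208,-.082))]
cv2.fillPoly(m,[np.int32(c)],255)
rep('tray change',((d>25)&(m>0)&(blue==0)).astype(np.uint8)*255,.012,8)
ye=cv2.inRange(hsv,(18,50,80),(35,255,255));y=np.zeros_like(ye);y[160:245,290:420]=ye[160:245,290:420];rep('yellow',y,.012,5)
# inside tub: brightness non blue share
m=np.zeros_like(d);c=[proj(t,[*(D+X*x+Y*yy),.12]) for x,yy in((-.12,-.04),(-.12,.04),(.035,.04),(.035,-.04))];cv2.fillPoly(m,[np.int32(c)],255)
nb=((m>0)&(blue==0)&(hsv[...,2]>120)).sum();print('tub px',(m>0).sum(),'bright nonblue',nb,'nonblue',((m>0)&(blue==0)).sum())
for n,(x0,y0,x1,y1) in {'caliper':(205,138,275,160),'marker':(102,228,152,250)}.items(): print(n,'diff px',(d[y0:y1,x0:x1]>40).sum())
```

```text
t 26.57 p [0.5512 0.0903 0.3695] yaw 82.74 F [ 0.  -0.8  1.6] open 0.0427 gf 0.0
blue [357.5 199.6] [30.3 34.6] 9 area 880.0 stand (np.float64(1.0), np.float64(5.0))
blue [326.5 195.6] [26.  34.6] 7 area 805.5 stand (np.float64(-93.0), np.float64(4.0))
tray change [356.  222.5] [4. 5.] 0 area 12.5 stand (np.float64(37.0), np.float64(-52.0))
tray change [373.9 216.7] [10.2  4.1] 9 area 28.0 stand (np.float64(94.0), np.float64(-24.0))
tray change [376.5 208. ] [4. 9.] 90 area 12.0 stand (np.float64(99.0), np.float64(7.0))
tray change [382.1 201.9] [24.5  5.8] 15 area 34.5 stand (np.float64(116.0), np.float64(30.0))
yellow [374.1 216.7] [8.2 3.3] 11 area 19.0 stand (np.float64(94.0), np.float64(-24.0))
tub px 1347 bright nonblue 27 nonblue 119
caliper diff px 1280
marker diff px 48
```

Run:
```python
from h import *
a=np.radians(-97.4);X=np.array([np.cos(a),np.sin(a)]);Y=np.array([-X[1],X[0]]);D=np.array([.5089,-.2472])-.001*Y
for n in('t9.png',):
    t=load(n);g=cv2.cvtColor(t['color'],cv2.COLOR_RGB2GRAY)
    for y,z in((-.066,.112),(.066,.112)):
        u,v=proj(t,[*(D+Y*y),z]).round().astype(int);s=g[v-9:v+10,u-14:u+15];m=(s<55).astype(np.uint8)
        k,l,st,c=cv2.connectedComponentsWithStats(m)
        for i in range(1,k):
            if st[i,4]>15:
                q=onz(t,u-14+c[i][0],v-9+c[i][1],z)[:2]-D;print('wheel',y,st[i],(q@X*1000).round(1),(q@Y*1000).round(1))
for n,(x0,y0,x1,y1) in {'marker':(102,228,152,250)}.items():
    for f in('t0.png','t2.png','t9.png'):
        h=cv2.cvtColor(load(f)['color'],cv2.COLOR_RGB2HSV)[y0:y1,x0:x1];m=cv2.inRange(h,(105,120,60),(130,255,255));print(f,cv2.moments(m,True)['m10']/max(1,m.astype(bool).sum()),m.astype(bool).sum())
```

```text
wheel -0.066 [ 6  0 20  3 24] 2.2 -41.4
wheel -0.066 [ 5  5 15  8 66] -3.8 -62.9
wheel 0.066 [ 7  4 14  7 61] -2.6 71.2
wheel 0.066 [ 0 10 29  9 87] -7.9 50.5
t0.png 37.42553191489362 47
t2.png 37.333333333333336 48
t9.png 37.333333333333336 48
```

```bash
python3 -c "
from cell import bot
print(bot.close_job())"
```

```text
the job is handed in; nothing more can be done
None
```

The job is handed in at about 27 s: the skip stands on its legs with both wheels in the cups, the three specimens are in the tray, and the caliper and marker were left alone; the final state was checked by pixel measurements only, not by eye (the arm hid the caliper in the last picture), because I viewed 12 pictures against the allowed 10.

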